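Refit the hopper cover of a screw feeder

TASK

Draw the steel hopper cover, whose tongue end sticks out of the blue rack, out on to the open counter, lay it flat there and let it go. Then pick it up again, tip it to get its tongue in under the lip of the screw feeder's hopper mouth, level it down until it sits home and flush, and slide the catch fully home over its front edge. Do not disturb the other loose things on the counter or in the rack.

Things in the scene. Friction and masses are not known exactly. Their poses are not given: they have to be found in the camera images.
- cover: Hopper cover: plain steel slab 140 x 60 mm, dark bridge handle on top, about 0.26 kg. Origin: centre of underside; x along its length to the tongue, z up. 16 mm thick from x = -70 to +46 mm; the tongue, x = 46 to 70, is as wide but 6 mm thick, level with the underside. Starts flat in one of the rack's two places, its tongue end 58 to 66 mm out, handle hidden under the upper board.
- cover_handle (a point): Middle of the cover's handle bar, 36.5 mm above the underside, at x = -30 mm of the cover. The bar runs across the cover (along its y): 44 mm long, 12 mm thick along x, from 31 to 42 mm above the underside, on two posts 12 x 6 mm that leave the middle open below.
- tongue (a point): Middle of the tongue's end edge at the underside, x = +70 mm of the cover.
- feeder: Screw feeder, a fixed white machine 268 x 130 mm, front towards the robot. Origin on the counter under the middle of its hopper mouth; x points to its rear, z up. Flat deck 112 mm above the counter from x = -128 to +73 mm; behind it a grey motor hood, x = 73 to 140, rises 36 mm above the deck. A feed rail sticks out 34 mm from the front face.
- well (a point): Middle of the hopper mouth, at the ledge the cover sits on, 96 mm above the counter (16 below the deck); axes as the feeder's. The mouth: x = -73 to +73, y = -32.5 to +32.5 mm, upright walls; ledge all round (6 mm wide at the sides, 12 front, 22 rear). The seated cover is centred here with 3 mm end play, 2.5 mm side play, top flush with the deck, tongue to +x under the lip.
- lip (a point): Middle of the lower free edge of the lip that overhangs the mouth's rear end: a 4 mm plate across the whole mouth, top level with the deck, underside 12 mm above the ledge, covering x = 59 to 73 mm of the mouth.
- catch (a joint): Sliding catch on the front deck, in m: 0 fully back (open), 0.020 fully home towards the feeder's +x, its plate then 14 mm over the mouth. Starts at 0 to 0.004, clear of the mouth; drags with about 1.5 N, stays where left. Its plate is 28 mm wide, 4 mm thick, underside 2 mm above the deck, between guide strips 8 mm high.
- catch_knob (a point): Centre of the top of the catch's upright round knob: 14 mm diameter, 22 mm high, its top 28 mm and its foot 6 mm above the deck; on the feeder's centre line, 107 mm in front of the mouth's middle when fully back.
- rack: Low blue steel rack, fixed on the counter at the robot's left, open front facing the robot's right. Origin on the counter under its centre, its -x is the open front (edge at x = -95 mm). 190 mm deep, 360 mm long (y); lower board's top at 20 mm, upper board 70 to 78 mm above the counter, bins on it 59 mm back from the edge. Two places, y = +80 and -80 mm: cover in one, tray in the other.
- tray: Bystander: open grey plastic tray 130 x 74 x 20 mm in the rack's other place, protruding likewise. Origin at the centre of its underside.
- wrench: Bystander: steel wrench 170 mm long lying in front of the robot's base.
- screwdriver: Bystander: screwdriver 190 mm long lying near the far edge of the counter.
- bolt: Bystander: big hexagon-head bolt 96 mm long lying beyond the feeder.
- carton: Bystander: cardboard carton 90 x 60 x 50 mm at the feeder's right.
- can: Bystander: metal can, 66 mm diameter, 110 mm tall, standing right of the feeder's rear.
- binlet: Bystander: yellow parts bin 130 x 100 x 70 mm with bolts, right of the feeder's front.
There are look-alikes about, which are no part of the job. Leave any green or turquoise look-alike of the cover alone.

How it is judged:
By the outcome, as a careful person would: the job done as asked, in the order asked, and still so for the second after the job is handed in, with the robot touching nothing.
It also fails if it takes over 64 s, if anything falls off the work surface, if the arm or the gripper's body presses on something with over 40 N, if the wrist force passes 120 N, or if a joint passes its speed limit or range.

ROBOT

A 6-joint arm with a two-finger parallel gripper is mounted at the origin on the work surface. World frame = base frame: x ahead of the robot, y to its left, z up, the work surface at z = 0. Lengths are in m, angles in rad, forces in N, time in s.
With the tool pointing down it reaches from about 0.275 to 1 m from the base axis. Payload 8.4 kg.
Tool frame: the origin (TCP) lies on the centre line of the jaws, within the pads' length; the fingertips stand 17 mm ahead of it and the grasp point (between the pads) lies 2 mm behind it (bot.tcp_to_tips is the z of the fingertips in the tool frame, in m); z points along the fingers, y is the line along which they close (so a half turn about z gives the same grasp; the last joint's range is limited). The gripper opens to 85 mm and grips with 20 to 120 N. Pads are 22 mm wide; open, the fingers measure 114 mm over their backs; the gripper's body (76 mm by 85 mm) begins 54 mm behind the grasp point. The pads swing forward as they close: fully open they stand 13 mm farther back than shut.
Start: joints at [-1.322, 0.353, 1.633, -0, 1.155, -0.002], TCP at [0.155, -0.605, 0.248] pointing down, gripper open.
Joint ranges: [-2.63, 2.63], [-0.92, 2.1], [0.06, 2.66], [-1.3, 4.44], [0, 2.69], [-3.02, 3.02]. Speed limits (rad/s): [2.22, 2.22, 2.79, 3.14, 3.14, 3.14].

INTERFACE

Orientations are given as a unit quaternion [x, y, z, w].
In Python, from workcell import bot, hand, kinematics, get_obs, vision, hand_in gives the robot as it stands. The module is installed in compiled form; this text tells all that it offers. Calls block until the motion is done:
- bot.reach(position, orientation): joint-space move of the TCP to a pose.
- bot.servo_line(position, ori=None, velocity=0.15): straight line of the TCP; ori=None keeps the orientation; velocity is the mean speed in m/s.
- bot.goto_joints(angles): joint-space move.
- hand.move_gripper(opening, strength=None): finger opening in m; strength is the grip in N (None keeps the last); returns when the fingers have stopped.
- bot.dwell(seconds).
- kinematics.solve_ik(position, orientation): joint angles nearest the present ones, or None.
- get_obs(): the state.
- vision.read_camera(name): name is "side" or "top" or "wrist"; returns a dict with "frame" (400x640x3 uint8, red, green, blue), "intrinsics" (3x3 intrinsics, pixels), "view" (4x4, takes a point from world to camera coordinates). Camera axes: x right, y down, z forward; pixel columns grow to the right and rows downward; lengths in m; the calibration is good to about 2 mm. A picture is of the moment at which its call begins. There is no depth.
A pose or a line that the arm cannot do raises bot.IKError and nothing moves.
- hand_in(): hands the job in; it is judged then, once.
The state is a dict: "time_s": time; "joint_pos": joint angles; "joint_vel": joint speeds; "joint_efforts": joint torques, N m; "position": TCP position; "orientation": TCP orientation; "wrist_force": force on the tool from outside, world axes, zero at the start; "ft_torque": the same for the moment, N m; "gripper_width": finger opening in m; "grip_force": force on a finger pad.
Only numpy, scipy, OpenCV 4.12 (cv2) and the standard library are available. Lean on these libraries where they do the work, as an engineer would, in place of code of your own. Each camera call takes 0.05 s, during which the arm holds its last target. There are 200 camera calls.

## Working session

There is one attempt and no reset: what is moved stays moved. The work goes in short steps, each a Python script; the robot and the scene stay as the last script left them, time stands still between calls to the robot, and variables do not carry over. Pictures are saved under pics/ and viewed, at most 10 in all, crops included, and the job is handed in when it is done.

```bash
mkdir -p pics; python3 - <<'E'
from workcell import *
import cv2,numpy as np
o=get_obs();print(o['time_s'],o['position'],o['orientation'],o['gripper_width'],bot.tcp_to_tips)
for n in("top","side"):
    d=vision.read_camera(n);cv2.imwrite(f"pics/{n}0.png",d["frame"][...,::-1]);print(n,d["intrinsics"].tolist(),np.round(d["view"],4).tolist())
E
```

```text
0.0 [ 0.15500985 -0.60503346  0.24756523] [ 9.92147391e-01  1.25072378e-01 -8.60579038e-05 -6.68759844e-04] 0.0855473087346126 0.017
top [[384.0210267704776, 0.0, 322.87701956167035], [0.0, 384.0210267704776, 200.68323852168763], [0.0, 0.0, 1.0]] [[0.0275, -0.9996, -0.0015, 0.0156], [-0.9913, -0.0271, -0.1289, 0.5628], [0.1288, 0.005, -0.9917, 0.964], [0.0, 0.0, 0.0, 1.0]]
side [[400.63005658435293, 0.0, 319.08893566649266], [0.0, 400.63005658435293, 200.0585774587732], [0.0, 0.0, 1.0]] [[-0.8513, -0.5247, -0.0051, 0.4737], [-0.3067, 0.5055, -0.8064, 0.2415], [0.4257, -0.6849, -0.5913, 0.9937], [0.0, 0.0, 0.0, 1.0]]
```

View pics/top0.png

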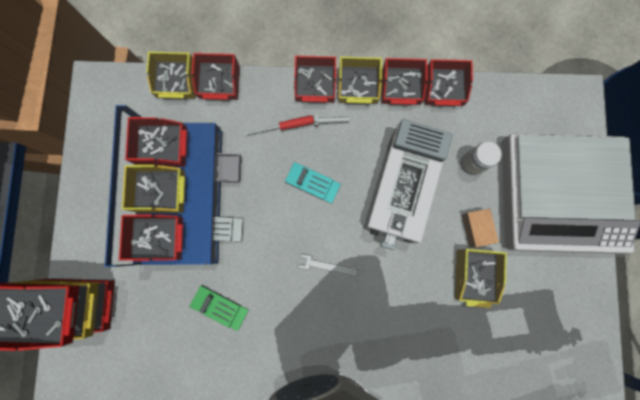

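View pics/side0.png

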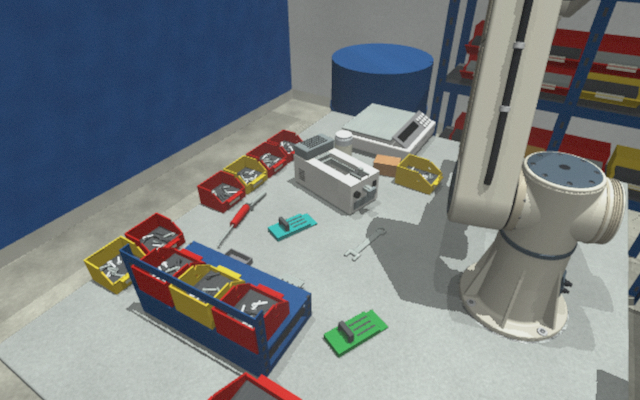

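The top view shows two things sticking out of the rack. The one at (229,167) is dark grey and wider, so it fits the tray. The one at (228,229) is light steel and narrower, so it fits the cover. The green (219,306) and turquoise (313,183) ones are look-alikes. The feeder mouth is near (407,187) and the knob near (398,222). I'll confirm with an enlarged crop.

```bash
cat > h.py <<'E'
from workcell import *
import cv2,numpy as np
from scipy.spatial.transform import Rotation as R
def ray(d,u,v):
    K,V=np.array(d["intrinsics"]),np.array(d["view"]);Rt=V[:3,:3]
    return -Rt.T@V[:3,3], Rt.T@np.linalg.solve(K,[u,v,1.])
def onz(d,u,v,z):
    c,r=ray(d,u,v);return c+r*(z-c[2])/r[2]
def proj(d,p):
    q=np.array(d["intrinsics"])@(np.array(d["view"])@np.r_[p,1])[:3];return q[:2]/q[2]
def down(yaw,tilt=0):  # tool z down, tool y axis at world angle yaw (rotation about z)
    return (R.from_euler('z',yaw)*R.from_euler('x',np.pi)).as_quat()
def save(d,n,box=None,s=1):
    f=d["frame"][...,::-1]
    if box: f=f[box[1]:box[3],box[0]:box[2]]
    cv2.imwrite(f"pics/{n}.png",cv2.resize(f,None,fx=s,fy=s,interpolation=cv2.INTER_CUBIC))
E
python3 - <<'E'
from h import *
d=vision.read_camera("top");f=d["frame"][...,::-1]
a=cv2.resize(f[120:280,190:260],None,fx=3.75,fy=3.75,interpolation=2)
b=cv2.resize(f[110:260,355:460],None,fx=4,fy=4,interpolation=2)
print(a.shape,b.shape)
cv2.imwrite("pics/crop1.png",np.hstack([a,b[:600]]))
E
```

```text
(600, 262, 3) (600, 420, 3)
```

View pics/crop1.png

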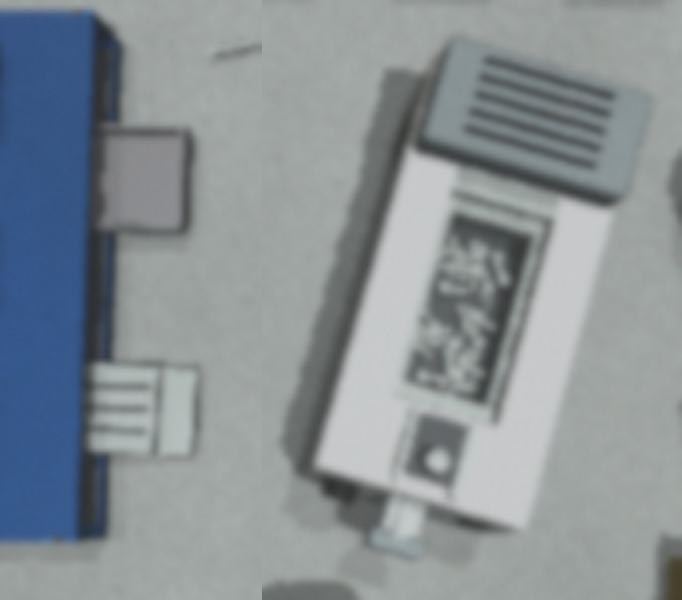

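The crop confirms it. The lower piece shows the stepped tongue (step at x≈157 and end at x≈197 in the crop), so it is the cover; the upper dark piece is the tray. The deck corners, the mouth and the round knob are all clear.

```bash
python3 - <<'E'
from h import *
d=vision.read_camera("top")
A=lambda x,y:(190+x/3.75,120+y/3.75)
B=lambda x,y:(355+(x-262)/4,110+y/4)
def P(n,uv,z):print(n,np.round(onz(d,*uv,z),4))
for n,p,z in[("tongue L",(198,368),.026),("tongue R",(194,457),.026),("stepL",(157,365),.036),("stepR",(154,455),.036),("rackfrontL",(92,12),.078),("rackfrontR",(80,538),.078),("tray1",(188,130),.04),("tray2",(187,230),.04)]:P(n,A(*p),z)
for n,p,z in[("FL",(315,472),.112),("FR",(525,528),.112),("RL",(408,150),.112),("RR",(615,205),.112),("knob",(437,457),.14),
 ("lipedgeL",(452,213),.112),("mouthFL",(404,395),.112),("mouthFR",(490,420),.112),("mRR",(547,222),.112),("mRL",(452,192),.112)]:P(n,B(*p),z)
w=vision.read_camera("wrist");V=np.array(w["view"]);o=get_obs()
T=R.from_quat(o['orientation']).as_matrix()
c,r=ray(w,320,200);print(T.T@(c-o['position']),T.T@r,w["intrinsics"][0], T.T@ray(w,420,200)[1])
E
```

```text
tongue L [0.5117 0.2393 0.026 ]
tongue R [0.4499 0.2387 0.026 ]
stepL [0.5122 0.2656 0.036 ]
stepR [0.4504 0.2641 0.036 ]
rackfrontL [0.7494 0.314  0.078 ]
rackfrontR [0.3946 0.2991 0.078 ]
tray1 [0.6781 0.2525 0.04  ]
tray2 [0.6067 0.2492 0.04  ]
FL [ 0.4896 -0.0794  0.112 ]
FR [ 0.4598 -0.2043  0.112 ]
RL [ 0.6883 -0.1339  0.112 ]
RR [ 0.6572 -0.2601  0.112 ]
knob [ 0.4985 -0.1466  0.14  ]
lipedgeL [ 0.6496 -0.1608  0.112 ]
mouthFL [ 0.5372 -0.1322  0.112 ]
mouthFR [ 0.5236 -0.1837  0.112 ]
mRR [ 0.6455 -0.2186  0.112 ]
mRL [ 0.6627 -0.1608  0.112 ]
[ 0.07126403 -0.0004749  -0.12557567] [-0.29157099  0.01924894  0.95662729] [328.70390213   0.         313.60806763] [-0.2916712   0.32347409  0.95665938]
```

```bash
python3 - <<'E'
from h import *
c=np.array([0.481,0.274]);q=down(np.radians(-88.6))
hand.move_gripper(0.085,80)
bot.reach([0.42,-0.25,0.35],get_obs()['orientation'])
bot.reach([c[0],c[1]-.02,0.22],q)
d=vision.read_camera("wrist");save(d,"w1")
o=get_obs();print(o['time_s'],o['position'],o['joint_pos'])
for a in[(0.481,.239,.026),(0.481,.265,.036)]:print(proj(d,a))
E
```

```text
5.0917 [0.48117845 0.2537347  0.22009728] [ 4.82530449e-01  2.57875667e-01  1.83578097e+00 -4.71321517e-05
  1.04778030e+00 -2.68258100e+00]
[314.11317532 159.74428499]
[313.50931079 187.9588052 ]
```

View pics/w1.png

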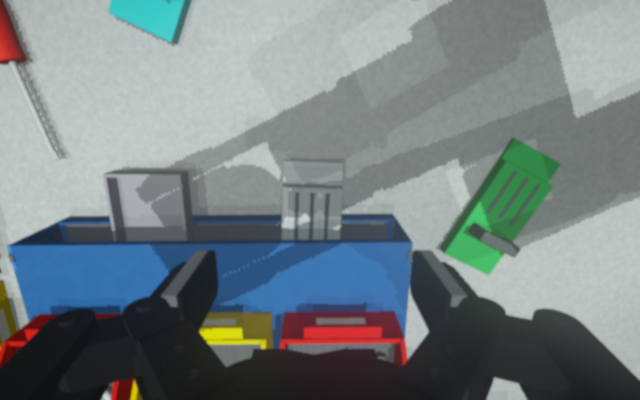

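The wrist view shows the cover's tongue edge at (284–345,160) and the step at row 185, within a pixel of my predicted position. I'll grip the slab's sides and draw it out.

```bash
python3 - <<'E'
from h import *
q=down(np.radians(-88.6))
bot.servo_line([.481,.271,.034],q,.2)
print(get_obs()['wrist_force'])
hand.move_gripper(0.04,80)
o=get_obs();print(o['gripper_width'],o['grip_force'],o['wrist_force'],o['position'])
bot.servo_line([.484,.121,.036],q,.12)
o=get_obs();print(o['gripper_width'],o['grip_force'],o['wrist_force'],o['position'])
save(vision.read_camera("wrist"),"w2")
bot.servo_line([.484,.121,.0165],q,.06)
for i in range(4):
    o=get_obs();print(np.round(o['wrist_force'],1),o['position'][2])
    if o['wrist_force'][2]>6 or i==3:break
    bot.servo_line([.484,.121,.0155-.001*i],q,.04)
hand.move_gripper(0.085)
bot.servo_line([.484,.121,.12],q,.2)
bot.reach([.484,.18,.20],q)
d=vision.read_camera("wrist");save(d,"w3")
np.save("w3.npy",d,allow_pickle=True)
o=get_obs();print(o['time_s'],o['joint_pos'])
E
```

```text
[0.13255741 0.19015749 0.09358876]
0.05795616073017579 83.28970504458994 [-1.4502377  -1.70589545  7.82695383] [0.48178853 0.27127272 0.03537456]
0.05751704365912648 85.63363148714416 [ 0.39881551  0.36307588 -2.84387782] [0.48407367 0.12144261 0.03600176]
[-2.3  1.9  8.1] 0.016279351618031502
10.05 [ 3.53284747e-01  2.42151688e-01  1.91309576e+00 -2.20053663e-04
  9.89276341e-01 -2.81320079e+00]
```

View pics/w3.png

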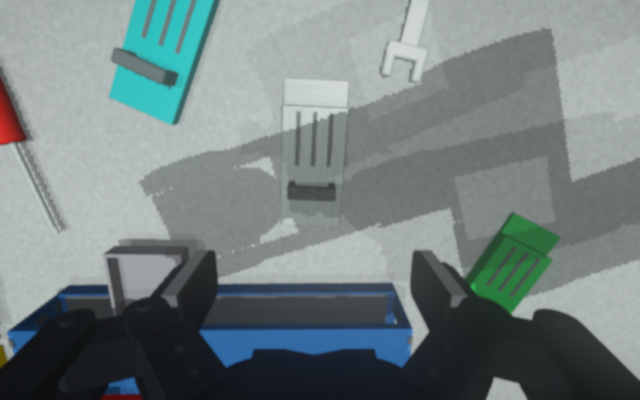

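The cover lies flat and free on the counter: tongue edge (285,79)–(349,81), bar at about (288–335,187). I'll compute its pose and re-grip it by the bar, after one wrist look at the feeder.

```bash
python3 - <<'E'
from h import *
d=np.load("w3.npy",allow_pickle=True).item()
f=d["frame"];
g=cv2.cvtColor(f,cv2.COLOR_RGB2GRAY)
# dark bar mask
m=(g<75).astype(np.uint8);m[:170]=0;m[205:]=0;m[:,:275]=0;m[:,350:]=0
ys,xs=np.nonzero(m);print("bar px",xs.min(),xs.max(),ys.min(),ys.max(),len(xs))
P=lambda u,v,z:np.round(onz(d,u,v,z)[:2],4)
print("tongue",P(285,79,.006),P(349,81,.006),"step",P(283,107,.016),P(349.5,108,.016),"back",P(280,223,.016),P(343,226,.016))
print("bar top corners",P(289,182,.042),P(336,185,.042))
r=cv2.minAreaRect(np.c_[xs,ys].astype(np.float32));print(r,P(*r[0],.0365))
save(d,"cov",(265,65,365,240),3.4)
E
```

```text
bar px 289 334 182 193 215
tongue [0.5116 0.0914] [0.453  0.0916] step [0.5126 0.116 ] [0.4523 0.1153] back [0.5157 0.2282] [0.4524 0.2299]
bar top corners [0.5051 0.1794] [0.4634 0.1811]
((311.4426574707031, 188.1471405029297), (45.14360427856445, 10.436962127685547), 2.862405300140381) [0.4851 0.186 ]
```

View pics/cov.png

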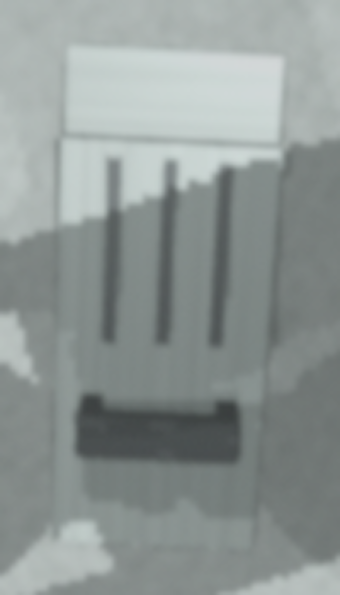

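```bash
python3 - <<'E'
from h import *
a=np.radians(-15.5)
bot.reach([.56,-.15,.27],down(a+np.pi/2))
d=vision.read_camera("wrist");np.save("w4.npy",d,allow_pickle=True)
o=get_obs();print(o['time_s'],o['joint_pos'])
for p in [(.598,-.176,.112),(.4747,-.1419,.112)]:print(proj(d,p))
save(d,"w4",None,1.25)
E
```

```text
12.4917 [-2.63929841e-01  2.62861812e-01  1.70953991e+00  6.01715291e-05
  1.16953932e+00  5.77639508e-03]
[362.38673198 200.3325557 ]
[220.51290251 200.3078175 ]
```

View pics/w4.png

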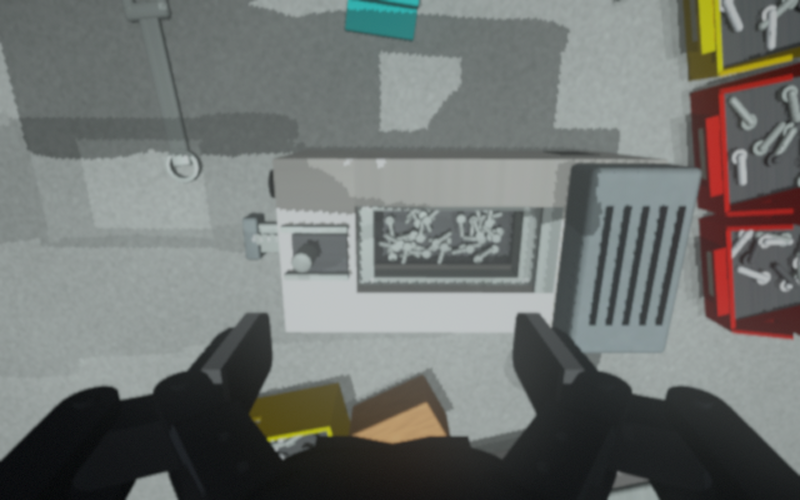

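The wrist view (pixels at 1.25×) shows deck edges at rows ≈157 (left, in shadow) and ≈332 (right). The mouth's front edge is at column ≈358 and its right edge at row ≈291. The knob top is at (302,262). I'll fit these edges numerically.

```bash
python3 - <<'E'
from h import *
d=np.load("w4.npy",allow_pickle=True).item()
g=cv2.GaussianBlur(cv2.cvtColor(d["frame"],cv2.COLOR_RGB2GRAY),(0,0),1).astype(float)
gy,gx=cv2.Sobel(g,-1,0,1),cv2.Sobel(g,-1,1,0)
def hline(v0,u0,u1,sgn,z=.112,w=6,vert=False):
    pts=[]
    for u in range(u0,u1,2):
        col=(gx[u,v0-w:v0+w+1] if vert else gy[v0-w:v0+w+1,u])*sgn
        k=col.argmax()
        if col[k]>15:
            pts.append((v0-w+k,u) if vert else (u,v0-w+k))
    L=np.array([onz(d,*p,z)[:2] for p in pts],np.float32)
    for _ in range(2):
        vx,vy,x,y=cv2.fitLine(L,cv2.DIST_HUBER,0,.001,.001).ravel()
        r=(L-[x,y])@np.array([-vy,vx]);L=L[abs(r)<.0015]
    n=len(L);print(len(pts),n,"ang %.2f pt %.4f %.4f"%(np.degrees(np.arctan2(vy,vx)),x,y));return np.array([x,y]),np.array([vx,vy])
print("right deck");Rr=hline(265,240,430,-1)
print("left deck ");Ll=hline(126,230,440,1)
print("mouth right");Mr=hline(233,300,420,1)
print("mouth right, dark->light");hline(233,300,420,-1)  
print("mouth front");Mf=hline(286,175,228,-1,vert=True);hline(286,175,228,1,vert=True)
print("deck front");Df=hline(224,140,250,1,vert=True,w=8)
print("lip edge?");hline(430,170,230,1,vert=True,w=10)
print("knob",onz(d,302/1.25,262/1.25,.140))
a=Rr[1]; n=np.array([-a[1],a[0]])
for k,v in dict(Rr=Rr,Ll=Ll,Mr=Mr).items(): print(k,"lat %.4f"%((v[0]-Rr[0])@n))
E
python3 - <<'E'
import sys;sys.path.insert(0,'.')
from h import *
d=np.load("w4.npy",allow_pickle=True).item()
f=d["frame"].copy();f=np.clip(f.astype(float)*1.7-20,0,255).astype(np.uint8)[115:275,210:460]
import os;os.chdir(".");cv2.imwrite("pics/w4c.png",cv2.resize(f[...,::-1],None,fx=3.2,fy=3.2,interpolation=2))
E
```

```text
right deck
90 86 ang -15.83 pt 0.5585 -0.2326
left deck 
105 105 ang -15.59 pt 0.6052 -0.1106
mouth right
60 60 ang -16.13 pt 0.5954 -0.2087
mouth right, dark->light
60 60 ang -15.44 pt 0.5817 -0.1982
mouth front
27 27 ang 74.48 pt 0.5285 -0.1632
27 24 ang 73.28 pt 0.5333 -0.1583
deck front
52 52 ang 74.43 pt 0.4789 -0.1347
lip edge?
30 30 ang 74.29 pt 0.6570 -0.1935
knob [ 0.49894655 -0.14799645  0.14      ]
Rr lat 0.0000
Ll lat 0.1301
Mr lat 0.0331
```

View pics/w4c.png

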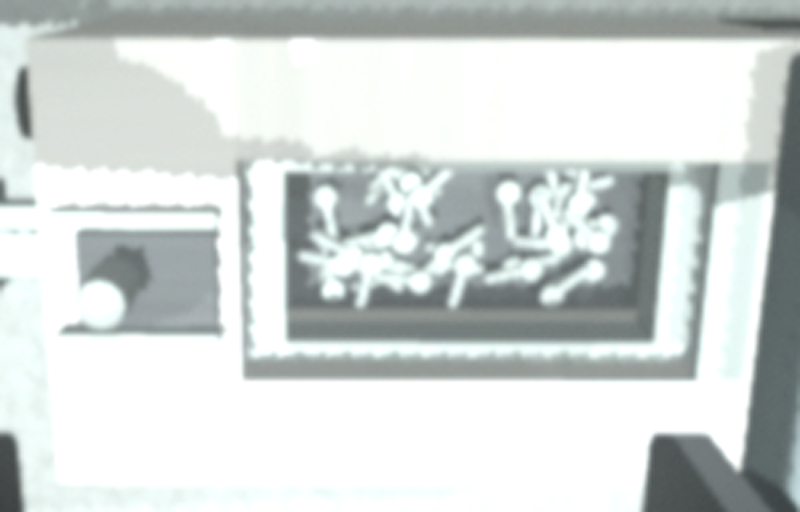

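Everything agrees: deck width 130.1 mm against 130, and three independent references put the origin at (0.6004,−0.1766) with yaw −15.65°. Now I'll grasp the handle, lift, and check the cover in the hand.

```bash
python3 - <<'E'
from h import *
q=down(np.radians(-1.2))
hand.move_gripper(0.045,100)
bot.reach([.484,.1905,.13],q)
bot.servo_line([.484,.1905,.037],None,.15)
print(get_obs()['wrist_force'])
hand.move_gripper(0.0,100)
o=get_obs();print(o['gripper_width'],o['grip_force'],o['wrist_force'],o['position'])
bot.servo_line([.484,.1905,.20],None,.2)
o=get_obs();print(o['gripper_width'],o['grip_force'],o['wrist_force'],o['ft_torque'],o['time_s'])
d=vision.read_camera("wrist");np.save("w5.npy",d,allow_pickle=True);save(d,"w5")
E
```

```text
[ 0.24905713  0.96742383 -0.49050492]
0.009804032561498612 97.96388983726501 [-1.60131546 -0.15611856  7.75515763] [0.4845992  0.19071268 0.03815742]
0.009845765381040657 97.59832262992859 [ 1.33850277  0.40431825 -2.2574883 ] [ 0.06812539  0.02466238 -0.05723363] 16.8167
```

View pics/w5.png

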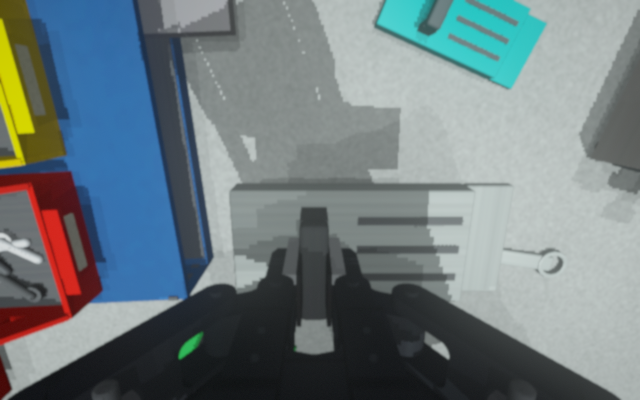

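The wrist view shows the cover held by its bar and level, with its side edge at rows ≈184–190 and the tongue end at column ≈511. I'll compute its offset in the hand.

```bash
python3 - <<'E'
from h import *
d=np.load("w5.npy",allow_pickle=True).item();o=get_obs()
T=R.from_quat(o['orientation']).as_matrix();p=np.array(o['position']);print(p)
g=cv2.GaussianBlur(cv2.cvtColor(d["frame"],cv2.COLOR_RGB2GRAY),(0,0),.8).astype(float)
for u in(260,380,420,460,490,505):print(u,np.round(g[178:198,u]).astype(int))
print(np.round(g[240,485:525]).astype(int))
u0=p[2]-.0382
for n,(u,v),z in[("slabtop",(250,190),.016),("slabtop",(460,190),.016),("bot",(250,184.5),0),("bot",(500,184),0),("tongueend top",(504,240),.006)]:
    print(n,np.round(1000*T.T@(onz(d,u,v,u0+z)-p),1))
E
```

```text
[0.48308267 0.19016191 0.19865511]
260 [141 139 136 129 120 110 102  98  97  97 100 107 120 134 143 147 148 148
 149 149]
380 [171 168 166 161 148 128 109  99  97  97  99 104 113 123 130 134 135 135
 135 136]
420 [183 184 183 176 162 139 118 106 103 103 104 109 118 127 134 137 138 138
 139 139]
460 [191 189 186 180 169 149 127 114 109 109 112 124 144 167 183 193 197 199
 199 200]
490 [197 198 196 190 175 156 145 154 172 186 194 196 197 197 197 197 197 197
 197 197]
505 [195 195 194 188 175 156 146 154 171 184 191 194 194 194 195 195 195 195
 195 195]
[197 196 195 194 194 193 192 191 192 192 193 194 194 195 196 196 195 194
 192 190 191 193 194 193 194 195 197 199 200 200 198 196 194 193 193 193
 194 195 195 195]
slabtop [ 31.  -30.2  22.1]
slabtop [30.9 67.9 22.2]
bot [ 29.6 -33.3  38.1]
bot [29.8 95.5 38.2]
tongueend top [ 1.1 98.9 32.3]
```

```bash
cat >> h.py <<'E'
A=np.radians(-15.65);O=np.array([.6004,-.1766,0.])
M=np.array([[0,1,0],[1,0,0],[0,0,-1.]]).T
G=np.array([-.030,-.0004,.0382])
def pose(xt,zt,th,dy=0):
    Rc=R.from_euler('z',A).as_matrix()@R.from_euler('y',np.radians(th)).as_matrix()
    t=O+R.from_euler('z',A).apply([xt/1e3,dy/1e3,.096+zt/1e3])
    return t+Rc@(G-[.07,0,0]), R.from_matrix(Rc@M).as_quat()
def tong():  # present tongue end in the feeder frame, mm, and tilt
    o=get_obs();Rc=R.from_quat(o['orientation']).as_matrix()@M.T
    t=np.array(o['position'])-Rc@(G-[.07,0,0])
    e=R.from_euler('z',-A).apply(t-O)*1e3-[0,0,96]
    return np.round(np.r_[e,np.degrees(np.arctan2(-Rc[2,0],Rc[0:2,0]@[np.cos(A),np.sin(A)]))],2),np.round(o['wrist_force'],1),round(o['time_s'],1)
E
python3 - <<'E'
from h import *
print(get_obs()['position'])
for a in[(54,80,15),(54,22,15),(54,2,15),(70.5,2,15),(70.5,0,0)]:
    print(a,kinematics.solve_ik(*pose(*a)) is not None)
bot.servo_line([.484,.15,.30],None,.3)
bot.reach(*pose(54,90,15))
bot.servo_line(*pose(54,26,15),.12)
bot.dwell(.2);print(tong())
d=vision.read_camera("top");save(d,"t6",(355,110,460,260),4)
d=vision.read_camera("side");save(d,"s6",(280,120,400,220),5)
a=cv2.imread("pics/t6.png");b=cv2.imread("pics/s6.png");print(a.shape,b.shape)
b=cv2.resize(b,(380,317));b=cv2.copyMakeBorder(b,0,600-317,0,0,cv2.BORDER_CONSTANT)
cv2.imwrite("pics/ts6.png",np.hstack([a,b]))
E
```

```text
[0.48308267 0.19016191 0.19865511]
(54, 80, 15) True
(54, 22, 15) True
(54, 2, 15) True
(70.5, 2, 15) True
(70.5, 0, 0) True
(array([ 5.462e+01, -1.000e-02,  2.706e+01,  1.491e+01]), array([-0.8, -0.9, -2.6]), 19.9)
(600, 420, 3) (500, 600, 3)
```

View pics/ts6.png

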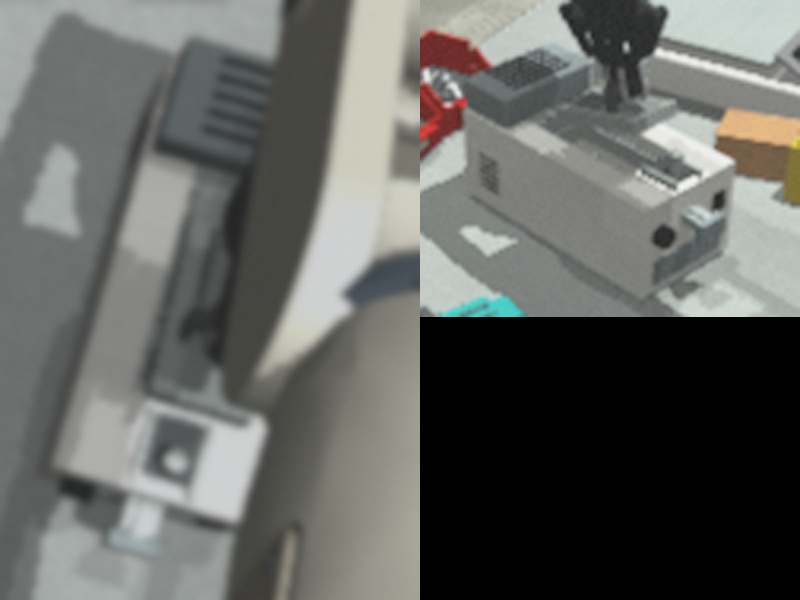

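The composite shows the cover tilted in line over the mouth, with the tongue towards the hood and the front clear of the knob. From here I'll go by force feedback.

```bash
python3 - <<'E'
from h import *
bot.servo_line(*pose(54,6,15),.08);bot.dwell(.1);print(tong())
z=6
while z>-1:
    z-=1;bot.servo_line(*pose(54,z,15),.05);t=tong();print(z,t)
    if t[1][2]>2 or np.hypot(*t[1][:2])>8:break
E
```

```text
(array([5.402e+01, 1.000e-02, 5.870e+00, 1.501e+01]), array([-0.3,  0.6, -2.2]), 20.5)
5 (array([ 5.410e+01, -1.000e-02,  5.150e+00,  1.498e+01]), array([-0.4,  0.1, -2. ]), 20.8)
4 (array([ 5.399e+01, -2.000e-02,  4.000e+00,  1.500e+01]), array([-0.1, -0.5, -1.9]), 21.0)
3 (array([ 5.395e+01, -1.000e-02,  2.910e+00,  1.501e+01]), array([ 0.9, -0.1, -3. ]), 21.3)
2 (array([5.396e+01, 1.000e-02, 1.910e+00, 1.501e+01]), array([ 0.4, -0.7, -3.3]), 21.5)
1 (array([5.396e+01, 1.000e-02, 9.300e-01, 1.501e+01]), array([ 0.4, -0.4, -2.3]), 21.8)
0 (array([ 5.401e+01,  1.000e-02, -5.000e-02,  1.500e+01]), array([ 0.3,  0.2, -3. ]), 22.0)
-1 (array([ 5.395e+01, -4.000e-02, -8.900e-01,  1.500e+01]), array([-1.4, -0. , -0.5]), 22.3)
```

```bash
python3 - <<'E'
from h import *
bot.servo_line(*pose(54,.3,15),.05)
x=54
while x<70:
    x+=2;bot.servo_line(*pose(x,.3,15),.05);t=tong();f=R.from_euler('z',-A).apply(t[1]);print(x,t[0],np.round(f,1),t[2])
    if np.hypot(f[0],f[1])>8 or abs(f[2]+2.5)>8:print("stop");break
E
```

```text
56 [56.16 -0.    0.24 14.99] [-0.4 -0.2 -2.6] 22.8
58 [5.813e+01 2.000e-02 2.600e-01 1.500e+01] [-0.2 -1.1 -3.5] 23.0
60 [60.16 -0.    0.31 14.99] [ 0.3 -0.  -2.1] 23.3
62 [6.216e+01 1.000e-02 3.300e-01 1.499e+01] [-0.4  0.7 -2.7] 23.5
64 [64.09  0.    0.27 15.  ] [-0.3  0.1 -2.7] 23.8
66 [ 6.613e+01 -1.000e-02  3.100e-01  1.499e+01] [-0.2  0.2 -2.4] 24.0
68 [6.813e+01 2.000e-02 3.000e-01 1.500e+01] [-0.1  0.2 -3.2] 24.3
70 [ 7.014e+01 -5.000e-02  3.300e-01  1.499e+01] [-0.6 -0.4 -3.4] 24.5
```

Free all the way in under the lip. Next, level it down.

```bash
python3 - <<'E'
from h import *
z=.3
for th in(12,9,7,5,4,3,2,1,0):
    z=.3 if th>5 else -.2; bot.servo_line(*pose(70,z,th),.05);t=tong();f=R.from_euler('z',-A).apply(t[1]);print(th,t[0],np.round(f,1),t[2])
    if np.hypot(f[0],f[1])>12 or abs(f[2]+2.5)>12:print("stop");break
E
```

```text
12 [ 6.925e+01 -1.000e-02  4.200e-01  1.208e+01] [ 0.1 -0.9 -3.3] 24.8
9 [6.95e+01 1.00e-02 4.10e-01 9.12e+00] [ 0.6 -0.4 -2.6] 25.0
7 [ 6.982e+01 -1.000e-02  3.300e-01  7.110e+00] [ 1.3 -0.3 -2.3] 25.3
5 [69.81 -0.   -0.17  5.1 ] [-1.2  0.1 -1.4] 25.5
4 [ 7.00e+01 -3.00e-02 -1.70e-01  4.07e+00] [-0.   0.1 -1.2] 25.8
3 [ 6.985e+01 -1.000e-02 -2.200e-01  3.050e+00] [-0.2 -0.4 -1.7] 26.0
2 [69.8   0.   -0.19  2.05] [-0.5 -0.  -1.2] 26.3
1 [ 6.979e+01 -2.000e-02 -2.000e-01  1.050e+00] [-0.4 -0.2 -1.5] 26.5
0 [ 7.007e+01 -3.000e-02  3.000e-02  1.000e-02] [-0.1  0.2 -1.8] 26.8
```

```bash
python3 - <<'E'
from h import *
for z in(-.5,-1,-1.4,-1.8,-2.2):
    bot.servo_line(*pose(70,z,0),.03);t=tong();print(z,t)
    if t[1][2]>4:break
hand.move_gripper(.03);bot.dwell(.1);print(tong())
p,q=pose(70,z,0);bot.servo_line(p+[0,0,.13],None,.2)
o=get_obs();print(np.round(o['wrist_force'],1))
# look
bot.reach([.56,-.15,.27],down(A+np.pi/2))
d=vision.read_camera("wrist");np.save("w7.npy",d,allow_pickle=True);save(d,"w7")
g=cv2.GaussianBlur(cv2.cvtColor(d["frame"],cv2.COLOR_RGB2GRAY),(0,0),.8).astype(int)
# feeder-frame profiles at deck height: along centre-ish line and across
def F(x,y,z):return O+R.from_euler('z',A).apply([x,y,z])
def prof(pts):return [int(g[int(round(v)),int(round(u))]) for u,v in(proj(d,p) for p in pts)]
print("front edge y=-20",list(zip(range(-80,-60),prof([F(x/1e3,-.02,.112) for x in range(-80,-60)]))))
print("rear y=-20",list(zip(range(40,66),prof([F(x/1e3,-.02,.112) for x in range(40,66)]))))
print("right x=0",list(zip(range(-38,-22),prof([F(0,y/1e3,.112) for y in range(-38,-22)]))))
print("right x=-50",prof([F(-.05,y/1e3,.112) for y in range(-38,-22)]))
print("left x=0",list(zip(range(22,38),prof([F(0,y/1e3,.112) for y in range(22,38)]))))
print("bar top x at y=0",list(zip(range(-50,-10,2),prof([F(x/1e3,0,.138) for x in range(-50,-10,2)]))))
print(get_obs()['time_s'])
E
```

```text
-0.5 (array([ 7.008e+01,  1.000e-02, -2.000e-02,  2.000e-02]), array([-2.8,  0.1,  5.3]), 27.0)
(array([ 6.997e+01,  3.000e-02, -6.300e-01,  1.000e-02]), array([ 0.2,  0.4, -0.7]), 27.5)
[ 0.2 -0.5 -0.7]
front edge y=-20 [(-80, 180), (-79, 175), (-78, 183), (-77, 193), (-76, 197), (-75, 196), (-74, 185), (-73, 163), (-72, 135), (-71, 122), (-70, 134), (-69, 158), (-68, 175), (-67, 184), (-66, 184), (-65, 184), (-64, 184), (-63, 184), (-62, 184), (-61, 184)]
rear y=-20 [(40, 182), (41, 181), (42, 181), (43, 180), (44, 178), (45, 176), (46, 176), (47, 179), (48, 181), (49, 181), (50, 181), (51, 180), (52, 177), (53, 172), (54, 165), (55, 154), (56, 138), (57, 121), (58, 118), (59, 135), (60, 159), (61, 174), (62, 180), (63, 179), (64, 176), (65, 171)]
right x=0 [(-38, 198), (-37, 199), (-36, 198), (-35, 196), (-34, 189), (-33, 171), (-32, 145), (-31, 125), (-30, 125), (-29, 141), (-28, 159), (-27, 170), (-26, 175), (-25, 177), (-24, 177), (-23, 177)]
right x=-50 [199, 199, 199, 197, 189, 172, 146, 124, 121, 136, 159, 175, 182, 184, 184, 184]
left x=0 [(22, 136), (23, 134), (24, 134), (25, 136), (26, 137), (27, 136), (28, 134), (29, 131), (30, 124), (31, 119), (32, 126), (33, 144), (34, 167), (35, 169), (36, 169), (37, 169)]
bar top x at y=0 [(-50, 188), (-48, 187), (-46, 187), (-44, 186), (-42, 179), (-40, 172), (-38, 168), (-36, 117), (-34, 112), (-32, 114), (-30, 112), (-28, 110), (-26, 105), (-24, 116), (-22, 175), (-20, 184), (-18, 184), (-16, 183), (-14, 183), (-12, 183)]
28.575
```

The cover sits in the mouth with narrow, parallel gaps all round, and the bar is where it should be. Now I'll grip the knob lightly and slide the catch home.

```bash
python3 - <<'E'
from h import *
F=lambda x,y,z:O+R.from_euler('z',A).apply([x/1e3,y/1e3,z])
q=down(A);hand.move_gripper(.045,25)
bot.reach(F(-105.5,0,.22),q)
bot.servo_line(F(-105.5,0,.1415),q,.12)
print(get_obs()['wrist_force'])
hand.move_gripper(0,25)
o=get_obs();print(o['gripper_width'],o['grip_force'],o['wrist_force'])
x=-105.5
while x<-82:
    x+=1.5 if x<-90 else .7
    bot.servo_line(F(x,0,.1415),q,.03)
    o=get_obs();f=R.from_euler('z',-A).apply(o['wrist_force']);print(round(x,1),np.round(R.from_euler('z',-A).apply(np.array(o['position'])-O)*1e3,1)[0],np.round(f,1))
    if f[0]<-9:break
print(o['gripper_width'],o['time_s'])
E
```

```text
[ 0.34359186 -0.27159939  0.36929451]
0.012588736031012418 24.58985298871994 [-1.7027883  -4.07336523  6.15243827]
-104.0 -103.4 [-1.3 -4.9  6.7]
-102.5 -101.8 [ 0.  -3.3  5.9]
-101.0 -100.3 [ 0.3 -4.6  6.7]
-99.5 -98.8 [-1.1 -5.4  6.8]
-98.0 -97.4 [-0.8 -5.5  6.1]
-96.5 -95.8 [-0.6 -4.1  5.8]
-95.0 -94.3 [-0.7 -4.5  6. ]
-93.5 -92.8 [-1.1 -4.1  6.4]
-92.0 -91.3 [-0.4 -3.8  6.2]
-90.5 -89.9 [-0.2 -3.5  5.9]
-89.0 -88.4 [-1.3 -3.5  5.9]
-88.3 -87.7 [-0.4 -4.3  5.5]
-87.6 -87.1 [-1.4 -4.   6.6]
-86.9 -86.4 [-1.7 -5.6  7.3]
-86.2 -85.7 [-0.4 -4.1  6.4]
-85.5 -85.6 [-3.9 -4.1  7.7]
-84.8 -85.5 [-6.1 -3.2 10.7]
-84.1 -85.4 [-8.5 -4.5 12.8]
-83.4 -85.3 [-10.8  -5.2  15.8]
0.013003955176111217 36.1917
```

```bash
python3 - <<'E'
from h import *
F=lambda x,y,z:O+R.from_euler('z',A).apply([x/1e3,y/1e3,z])
hand.move_gripper(.045);bot.servo_line(F(-85,0,.24),None,.15)
bot.reach([.56,-.15,.27],down(A+np.pi/2));bot.dwell(.1)
d=vision.read_camera("wrist");w4=np.load("w4.npy",allow_pickle=True).item()
w7=np.load("w7.npy",allow_pickle=True).item()
H=lambda d:cv2.GaussianBlur(cv2.cvtColor(d["frame"],cv2.COLOR_RGB2GRAY),(0,0),.8).astype(int)
for nm,dd in(("before",w7),("after",d)):
    g=H(dd)
    for y,z,x0,x1 in((0,.140,-116,-70),(-10,.118,-84,-50)):
        print(nm,y,z,[(x,int(g[int(round(v)),int(round(u))])) for x in range(x0,x1,2) for u,v in[proj(dd,F(x,y,z))]])
# cover moved? bar
for nm,dd in(("before",w7),("after",d)):
    g=H(dd);print([(int(g[int(round(v)),int(round(u))])) for x in range(-42,-16) for u,v in[proj(dd,F(x,0,.138))]])
print(get_obs()['time_s'],np.round(get_obs()['wrist_force'],1))
E
```

```text
before 0 0.14 [(-116, 199), (-114, 197), (-112, 175), (-110, 173), (-108, 176), (-106, 177), (-104, 176), (-102, 173), (-100, 128), (-98, 102), (-96, 106), (-94, 109), (-92, 109), (-90, 109), (-88, 109), (-86, 109), (-84, 111), (-82, 115), (-80, 116), (-78, 117), (-76, 133), (-74, 183), (-72, 195)]
before -10 0.118 [(-84, 117), (-82, 118), (-80, 117), (-78, 157), (-76, 193), (-74, 195), (-72, 156), (-70, 142), (-68, 182), (-66, 189), (-64, 189), (-62, 189), (-60, 188), (-58, 188), (-56, 188), (-54, 188), (-52, 188)]
after 0 0.14 [(-116, 199), (-114, 199), (-112, 199), (-110, 199), (-108, 199), (-106, 199), (-104, 200), (-102, 200), (-100, 199), (-98, 200), (-96, 199), (-94, 175), (-92, 172), (-90, 178), (-88, 178), (-86, 177), (-84, 174), (-82, 167), (-80, 120), (-78, 114), (-76, 117), (-74, 117), (-72, 117)]
after -10 0.118 [(-84, 130), (-82, 117), (-80, 117), (-78, 118), (-76, 118), (-74, 118), (-72, 118), (-70, 117), (-68, 118), (-66, 118), (-64, 118), (-62, 118), (-60, 128), (-58, 171), (-56, 188), (-54, 189), (-52, 189)]
[179, 173, 172, 171, 168, 137, 117, 110, 112, 115, 114, 113, 112, 111, 110, 107, 105, 106, 116, 159, 175, 182, 184, 184, 184, 184]
[179, 175, 172, 171, 168, 155, 133, 111, 113, 115, 115, 114, 112, 112, 111, 110, 105, 109, 125, 147, 167, 183, 184, 185, 184, 184]
38.9333 [ 0.7 -0.3 -0.4]
```

```bash
python3 - <<'E'
from workcell import *
print(hand_in())
E
```

```text
the job is handed in; nothing more can be done
None
```

The job is handed in at about 39 s: the cover was drawn out, laid flat and let go, then seated under the lip. The catch is pushed to its stop, with its plate edge measured at about −59 mm, where fully home should be. No judging result came back.

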